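# Lock the peg wheel on its stand

### The job

Push the pink peg wheel round with a fingertip until the notch in its rim stands over the steel pin on the yellow arm, then press the wheel down until it is fully seated on its stand with the pin in the notch, and come away. Do not lift the wheel off, and leave the detergent bottle, the two clear bins and the spare peg where they are.

Things in the scene. Friction and masses are not known exactly. Their poses are not given: they have to be found in the camera images.
- boss_top (a point): Top centre of the white boss (32 mm across, 6 mm high) amid the pink wheel, on its vertical turning axis: a good place to press. The wheel is a disc 140 mm across, 8 mm thick; its upper face lies 6 mm below this point, at the start 93 mm above the work surface. Nine pegs clipped on its rim reach 102 mm from the axis and 5 mm above the upper face; none within 40 degrees of the notch.
- notch (a point): Middle of the notch in the rim, level with the wheel's upper face, 60 mm from the turning axis. The notch is 14 mm wide, open at the rim, 20 mm deep radially and goes right through; a white stripe points to it. It turns with the wheel.
- stub (a point): Middle (half-way up) of the upright white finger stub on the wheel's upper face, 48 mm from the turning axis, exactly opposite the notch: a post 16 mm across and 28 mm tall. Push its side to turn the wheel.
- pin (a point): Top of the fixed upright steel pin, 8 mm across, round-topped, 60 mm from the turning axis, on the yellow arm. The raised wheel's lower face starts 0.5 mm above it and hides it, so the wheel goes down only with the notch over the pin; once seated the pin stands 1.5 mm above the wheel's upper face.
- wheel (a joint): Turn of the wheel in rad: 0 or any whole number of turns (6.283) when the notch is over the pin, growing anticlockwise seen from above; no stops. The notch clears the pin within about 0.05 rad either side. About 1 N at the stub turns it; it does not coast and stays where it is left.
- bush (a joint): How far the wheel is pressed down its spindle in m: 0 raised as at the start, 0.010 fully seated. The spindle is stiff: about 6 N of downward push (more if fast) moves it, and it stays where it is left. Negative if the wheel is lifted.
- detergent: Blue detergent bottle with white cap, 70 mm across, 170 mm tall, standing; origin at the centre of its underside. Leave alone.
- bin_low: Lower of two stacked clear plastic bins, 200 x 130 x 75 mm (x, y, z); origin at the centre of its underside. Leave alone.
- bin_up: Upper clear bin, same size, stacked on the lower one, rim 150 mm above the work surface; origin at the centre of its floor's underside. Leave alone.
- spare_peg: Loose orange clothes peg, 75 x 11 x 13 mm lying on the shelf along its x axis; origin at the centre of its underside. Leave alone.
- stand: The wheel's fixed stand, screwed down: white round foot, steel spindle and a yellow arm 14 mm wide along its x axis, reaching 106 mm from the axis under the wheel, so its end shows beyond the rim. Origin on the turning axis at the work surface.

How it is judged:
By the outcome, as a careful person would: the job done as asked, in the order asked, and still so for the second after the job is handed in, with the robot touching nothing.
It also fails if it takes over 64 s, if anything falls off the work surface, if the arm or the gripper's body presses on something with over 40 N, if the wrist force passes 120 N, or if a joint passes its speed limit or range.

### The arm

A 6-joint arm with a two-finger parallel gripper is mounted at the origin on the work surface. World frame = base frame: x ahead of the robot, y to its left, z up, the work surface at z = 0. Lengths are in m, angles in rad, forces in N, time in s.
With the tool pointing down it reaches from about 0.3 to 0.875 m from the base axis. Payload 6.4 kg.
Tool frame: the origin (TCP) lies midway between the tips of the shut fingers; the grasp point (between the pads) lies ctrl.grip_depth behind it (ctrl.grip_depth is the distance from the TCP to the grasp point, in m); x points along the fingers, y is the direction in which the jaws open and shut, and the axes are right-handed (so a half turn about x gives the same grasp; the last joint's range is limited). The gripper opens to 85 mm and grips with 20 to 120 N. Pads are 22 mm wide; open, the fingers measure 114 mm over their backs; the gripper's body (76 mm by 85 mm) begins 54 mm behind the grasp point. The pads swing forward as they close: fully open they stand 13 mm farther back than shut.
Start: joints at [0.915, 0.181, 1.607, -0, 1.354, -0.206], TCP at [0.25, 0.518, 0.231] pointing down, gripper open.
Joint ranges: [-2.99, 2.99], [-0.89, 2.07], [0.3, 2.58], [-1.14, 4.28], [0, 2.63], [-3.12, 3.12]. Speed limits (rad/s): [2.57, 2.57, 3.01, 3.14, 3.14, 3.14].

### API

Orientations are given as a unit quaternion [w, x, y, z].
In Python, from bench import ctrl gives the robot as it stands.
- The arm moves only by the shell command python3 -m creep 'ROWS'. ROWS is text: rows parted by semicolons, each of 7 numbers parted by spaces: the opening, from 0 (shut) to 1 (fully open), then the shift along the tool's x, y, z in cm, then the turn, a rotation vector about the tool's x, y, z in rad. In form: claw x y z ax ay az; .... A call has 1 to 10 rows; each row shifts and turns the pose as measured when the row begins, along the tool's axes as they then stand; what a row does not reach is not made up. A row lasts 1/8 s, in which the tool goes at most 62.5 mm and 10.7 degrees, less where a joint would pass 70% of its speed; a pose out of reach is approached as far as the arm can. A call with a gripper value outside its range is refused whole. The fingers move at their own pace and stop on an object; the grip force is fixed at half the most. Time passes only in rows, so rows that do not move let the fingers close. It gives the time, the measured TCP pose, the force and the opening at its end, in the units of the state.
- ctrl.get_obs(): the state, without advancing time (a new reading comes with each control period).
- ctrl.camera(name): name is "scene" or "side" or "wrist"; returns (picture, depth): 400x640x3 uint8, blue, green, red; 400x640 float32, m along the optical axis (not along the pixel's ray), 0 where there is no reading.
- ctrl.calibration(name): a dict with "mtx" (3x3 intrinsics, pixels), "R" (3x3) and "t" (3): a world point X has camera coordinates R X + t; the wrist camera has in their place "tool_from_camera" (4x4, takes a point from camera to tool coordinates, whose origin is the TCP and whose axes are the tool frame's). Camera axes: x right, y down, z forward; pixel columns grow to the right and rows downward; lengths in m; the calibration is good to about 2 mm. A picture is of the moment at which its call begins: read the wrist's pose just before it. calibration takes no time and is no camera call.
- ctrl.hand_in(): hands the job in, once; it reports no verdict.
Trained networks look in the newest picture that a camera, given by its name, has taken for a name from the list of things; names that differ only in an ending like _2 or _b are one class to them, and where a whole thing is asked for, a point or a joint stands for the part that bears it (a point fixed in the world has none). Each returns a list of dicts, best first, with "confidence" (0 to 1); they miss things now and then, are a little off and sometimes report something else, mostly with a low value. They report only what shows in the picture. A call takes as long as a camera call.
- ctrl.find_in(query, camera): "rect" ([left, top, right, bottom] in pixels, round what is visible of it).
The state is a dict: "time_s": time; "q": joint angles; "dq": joint speeds; "joint_efforts": joint torques, N m; "eef_pos": TCP position; "eef_rot": TCP orientation; "wrist_force": force on the tool from outside, world axes, zero at the start; "torque": the same for the moment, N m; "opening": opening from 0.0 (shut) to 1.0 (fully open).
Only numpy, scipy, OpenCV 4.12 (cv2) and the standard library are available. Lean on these libraries where they do the work, as an engineer would, in place of code of your own. Each camera call takes 0.05 s, during which the arm holds its last target.

## Working session

There is one attempt and no reset: what is moved stays moved. The work goes in short steps, Python scripts to look and compute and a shell command to move; the robot and the scene stay as the last step left them, time stands still between calls to the robot, and variables do not carry over. Pictures are saved under pics/ and viewed, and the job is handed in when it is done.

```bash
ls; mkdir -p pics; python3 - <<'E'
from bench import ctrl
import cv2,numpy as np
o=ctrl.get_obs();print(o['time_s'],o['eef_pos'],o['eef_rot'],o['opening'],ctrl.grip_depth)
for n in('scene','side','wrist'):
    p,d=ctrl.camera(n);cv2.imwrite(f'pics/{n}0.png',p);np.save(f'pics/{n}0.npy',d)
    for q in('boss_top','notch','stub','pin','stand','detergent','bin_up','spare_peg','wheel'):
        r=ctrl.find_in(q,n);print(n,q,[(np.round(x['rect']).tolist(),round(x['confidence'],2)) for x in r[:2]])
E
```

```text
pics
0.0 [0.24961069 0.51736741 0.23033214] [ 0.68903596  0.15707385  0.68957357 -0.15825781] 0.9966007101524197 0.0187
scene boss_top [([298.0, 139.0, 363.0, 200.0], 0.73)]
scene notch [([298.0, 138.0, 364.0, 199.0], 0.73)]
scene stub [([298.0, 140.0, 362.0, 198.0], 0.92), ([358.0, 260.0, 464.0, 356.0], 0.24)]
scene pin [([298.0, 140.0, 369.0, 202.0], 0.96)]
scene stand [([296.0, 143.0, 368.0, 199.0], 0.94)]
scene detergent [([281.0, 86.0, 303.0, 138.0], 0.85), ([299.0, 140.0, 364.0, 198.0], 0.45)]
scene bin_up [([360.0, 260.0, 462.0, 355.0], 0.8)]
scene spare_peg [([297.0, 140.0, 366.0, 199.0], 0.65)]
scene wheel [([299.0, 139.0, 365.0, 201.0], 0.91)]
side boss_top [([254.0, 205.0, 349.0, 281.0], 0.6), ([264.0, 128.0, 342.0, 152.0], 0.5)]
side notch [([255.0, 208.0, 349.0, 280.0], 0.93)]
side stub [([254.0, 208.0, 349.0, 284.0], 0.87), ([251.0, 204.0, 351.0, 286.0], 0.42)]
side pin [([252.0, 206.0, 350.0, 289.0], 0.68)]
side stand [([386.0, 252.0, 417.0, 264.0], 0.61)]
side detergent [([264.0, 126.0, 341.0, 150.0], 0.63), ([253.0, 207.0, 349.0, 279.0], 0.3)]
side bin_up [([261.0, 75.0, 342.0, 134.0], 0.83)]
side spare_peg [([386.0, 247.0, 415.0, 268.0], 0.76)]
side wheel [([256.0, 208.0, 352.0, 280.0], 0.94)]
wrist boss_top []
wrist notch []
wrist stub []
wrist pin []
wrist stand []
wrist detergent []
wrist bin_up []
wrist spare_peg []
wrist wheel []
```

View pics/scene0.png

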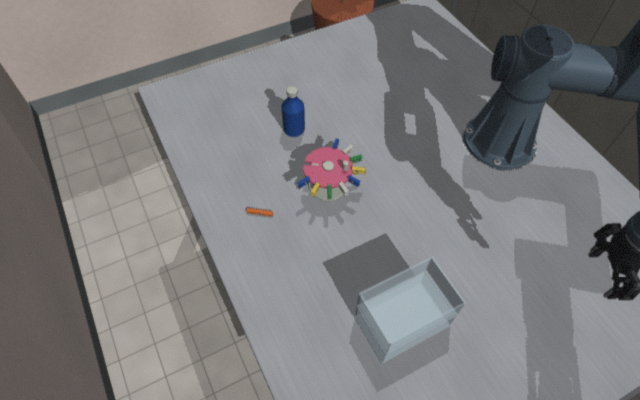

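View pics/side0.png

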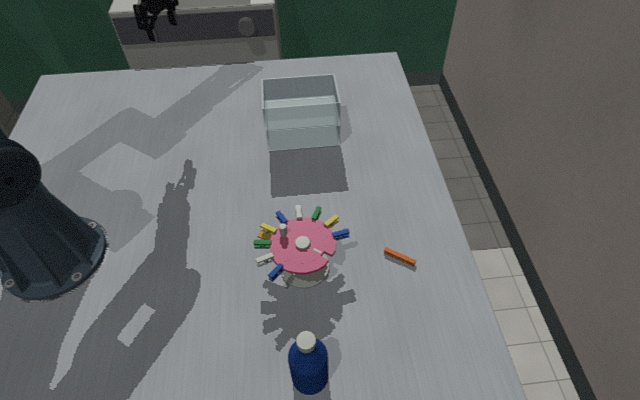

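```bash
python3 - <<'E'
import cv2
a=cv2.imread('pics/scene0.png')[120:220,270:400];b=cv2.imread('pics/side0.png')[190:300,240:365]
cv2.imwrite('pics/c1.png',cv2.resize(a,None,fx=6,fy=6,interpolation=2));cv2.imwrite('pics/c2.png',cv2.resize(b,None,fx=5,fy=5,interpolation=2))
E
```

```text
(no output)
```

View pics/c1.png

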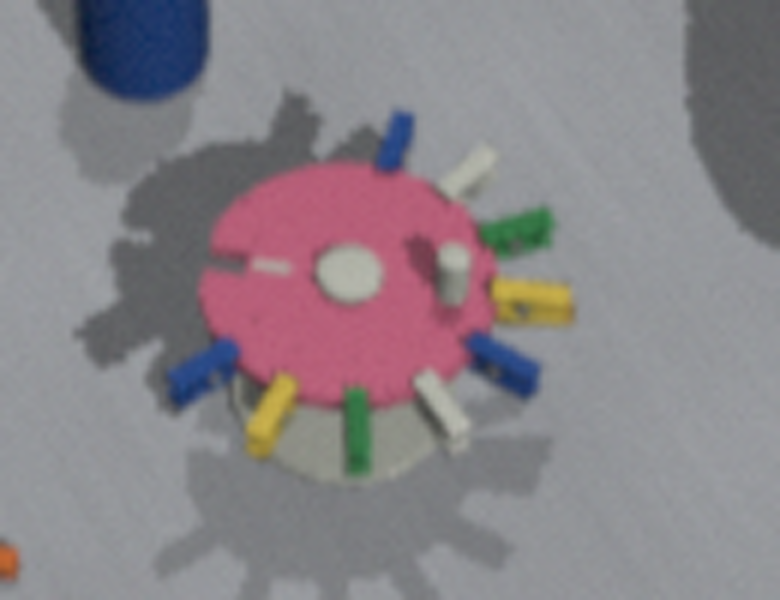

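View pics/c2.png

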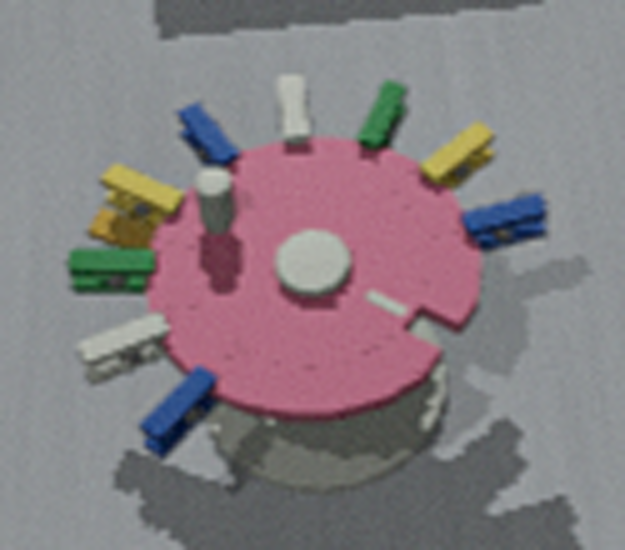

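```bash
cat > h.py <<'E'
import numpy as np,cv2
from bench import ctrl
from scipy.spatial.transform import Rotation as Ro
def ray(n,u,v,z):
    c=ctrl.calibration(n);M,R,t=map(np.array,(c['mtx'],c['R'],c['t']))
    uv=np.stack([np.ravel(u),np.ravel(v),np.ones(np.size(u))]).astype(float)
    d=R.T@np.linalg.inv(M)@uv; o=-R.T@t.reshape(3)
    return (o[:,None]+d*((z-o[2])/d[2])).T
def proj(n,X):
    c=ctrl.calibration(n);M,R,t=map(np.array,(c['mtx'],c['R'],c['t']))
    p=M@(R@np.array(X,float).T+t.reshape(3,1) if np.ndim(X)>1 else R@np.array(X)+t.reshape(3)); return p[:2]/p[2]
def dep(n,D,u,v):
    c=ctrl.calibration(n);M,R,t=map(np.array,(c['mtx'],c['R'],c['t']))
    z=D[int(round(v)),int(round(u))]; p=np.linalg.inv(M)@[u,v,1]*z
    return R.T@(p-t.reshape(3))
E
python3 - <<'E'
from h import *
for n in('scene','side'):
    p=cv2.imread(f'pics/{n}0.png');D=np.load(f'pics/{n}0.npy')
    h=cv2.cvtColor(p,cv2.COLOR_BGR2HSV);m=((h[...,0]>160)&(h[...,0]<178)&(h[...,1]>90)).astype(np.uint8)
    k,l,s,c=cv2.connectedComponentsWithStats(m);i=1+s[1:,4].argmax()
    v,u=np.nonzero(l==i);X=ray(n,u,v,.093)
    hull=cv2.convexHull((X[:,:2]*1000).astype(np.float32));print(n,'circ',cv2.minEnclosingCircle(hull),s[i], 'depthz',np.median([dep(n,D,a,b)[2] for a,b in zip(u[::20],v[::20])]))
P={'scene':dict(boss=(349,272,.099),notch=(228,265,.093),stubtop=(453,252,.121),stripe=(271,267,.093)),
'side':dict(boss=(312,262,.099),notch=(428,322,.093),stubtop=(214,180,.121),stripe=(388,302,.093),armend=(104,224,.072))}
for n,q in P.items():
    for k,(a,b,z) in q.items():
        u,v=(270+a/6,120+b/6) if n=='scene' else (240+a/5,190+b/5)
        D=np.load(f'pics/{n}0.npy');print(n,k,ray(n,u,v,z).round(4)[0],dep(n,D,u,v).round(4))
for n,q in(('side',(308,370,0)),):
  pass
D=np.load('pics/side0.npy')
print('bottle cap',dep('side',D,306,341),'bin rim',dep('side',D,300,149),dep('side',D,342,148),dep('side',D,264,149),'peg',dep('side',D,400,256))
E
```

```text
scene circ ((568.0654907226562, -92.53119659423828), 71.10401153564453) [ 303  147   50   41 1287] depthz 0.09120122908238827
side circ ((564.355712890625, -96.45518493652344), 71.30457305908203) [ 270  218   66   56 2488] depthz 0.0940667238349101
scene boss [ 0.5671 -0.0919  0.099 ] [ 0.5662 -0.0935  0.0967]
scene notch [ 0.6131 -0.1251  0.093 ] [ 0.5795 -0.195  -0.0071]
scene stubtop [ 0.5279 -0.0659  0.121 ] [ 0.5274 -0.0667  0.1198]
scene stripe [ 0.5958 -0.115   0.093 ] [ 0.5956 -0.1155  0.0923]
side boss [ 0.5639 -0.0966  0.099 ] [ 0.5639 -0.0979  0.1008]
side notch [ 0.609  -0.1279  0.093 ] [ 0.6141 -0.0655 -0.0015]
side stubtop [ 0.5265 -0.066   0.121 ] [ 0.5266 -0.0673  0.1227]
side stripe [ 0.5936 -0.1161  0.093 ] [ 0.5936 -0.1161  0.0929]
side armend [ 0.4752 -0.0468  0.072 ] [ 0.4758 -0.0508  0.0774]
bottle cap [ 0.55604796 -0.34014403  0.17029046] bin rim [0.57974044 0.28797061 0.00303694] [0.69688067 0.28021945 0.00103966] [ 0.47920376  0.30817807 -0.00461222] peg [ 0.77907233 -0.10011184  0.01460223]
```

```bash
python3 - <<'E'
from h import *
o=ctrl.get_obs();q=o['eef_rot'];R=Ro.from_quat([q[1],q[2],q[3],q[0]]).as_matrix();print(R.round(3),o['q'],o['time_s'],o['wrist_force'])
c=ctrl.calibration('wrist');print(np.array(c['tool_from_camera']).round(4),c['mtx'])
E
```

```text
[[-0.     0.435  0.901]
 [-0.     0.901 -0.435]
 [-1.    -0.    -0.   ]] [ 9.14695881e-01  1.80814357e-01  1.60699786e+00 -1.22533844e-06
  1.35381039e+00 -2.06281489e-01] 1.5 [-0.93480151 -0.04079801 -0.05385221]
[[ 7.000e-04 -2.990e-01  9.542e-01 -1.430e-01]
 [ 1.000e+00 -0.000e+00 -7.000e-04 -6.000e-04]
 [ 2.000e-04  9.542e-01  2.990e-01 -7.530e-02]
 [ 0.000e+00  0.000e+00  0.000e+00  1.000e+00]] [[343.24111337   0.         321.11720886]
 [  0.         343.24111337 203.47630874]
 [  0.           0.           1.        ]]
```

View pics/wrist0.png

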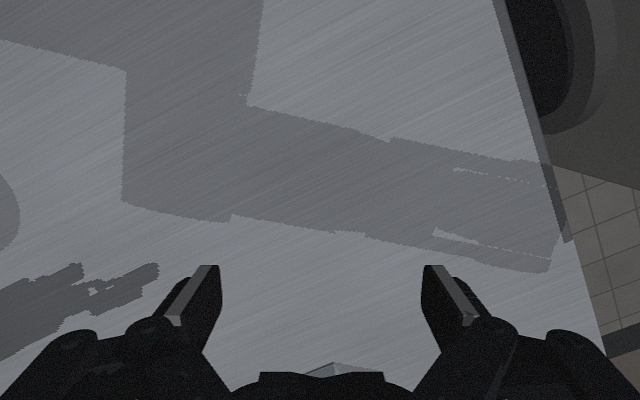

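```bash
python3 -m creep '0 -0.3 -4 4.5 0 0 0;0 -0.3 -4 4.5 0 0 0;0 -0.3 -4 4.5 0 0 0;0 -0.3 -4 4.5 0 0 0;0 -0.3 -4 4.5 0 0 0;0 -0.3 -4 4.5 0 0 0;0 -0.3 -4 4.5 0 0 0;0 0 -4 4.5 0 0 0;0 0 -4 4.5 0 0 0;0 0 -4 4.5 0 0 0'
python3 -m creep '0 0 0 0 -0.175 0 0;0 0 0 0 -0.175 0 0;0 0 0 0 -0.175 0 0;0 0 0 0 -0.175 0 0;0 0 0 0 -0.175 0 0;0 0 0 0 -0.175 0 0;0 0 0 0 -0.175 0 0;0 0 0 0 -0.175 0 0'
cat >> h.py <<'E'
def st():
    o=ctrl.get_obs();q=o['eef_rot'];R=Ro.from_quat([q[1],q[2],q[3],q[0]]).as_matrix()
    print('t',round(o['time_s'],2),'p',np.round(o['eef_pos'],4),'phi',np.degrees(np.arctan2(R[1,2],R[0,2])).round(2),'tilt',R[2].round(3),'F',np.round(o['wrist_force'],2),'open',round(o['opening'],3),'q',np.round(o['q'],2))
    return np.array(o['eef_pos']),R
def wray(p,R,u,v,z):
    c=ctrl.calibration('wrist');T=np.array(c['tool_from_camera']);Mi=np.linalg.inv(np.array(c['mtx']))
    d=R@T[:3,:3]@Mi@np.stack([np.ravel(u),np.ravel(v),np.ones(np.size(u))]).astype(float);o=p+R@T[:3,3]
    return (o[:,None]+d*((z-o[2])/d[2])).T
def wproj(p,R,X):
    c=ctrl.calibration('wrist');T=np.array(c['tool_from_camera'])
    x=T[:3,:3].T@(R.T@(np.array(X)-p)-T[:3,3]);y=np.array(c['mtx'])@x;return (y[:2]/y[2]).round(1)
E
python3 - <<'E'
from h import *
p,R=st();im,D=ctrl.camera('wrist');cv2.imwrite('pics/w1.png',im)
E
```

```text
time_s: 2.75
eef_pos: [0.4891, -0.0507, 0.2556]
eef_rot: [0.693, 0.156, 0.687, -0.154]
wrist_force: [0.8, 1.2, 0.1]
opening: 0.003
time_s: 3.75
eef_pos: [0.4903, -0.0569, 0.2558]
eef_rot: [0.625, -0.339, 0.618, 0.336]
wrist_force: [0.3, -0.3, -0.5]
opening: 0.0
t 3.75 p [ 0.4903 -0.0569  0.2558] phi 57.0 tilt [-1.    -0.009  0.006] F [ 0.32 -0.27 -0.45] open 0.0 q [-0.36 -0.03  1.79  0.    1.38 -2.93]
```

View pics/w1.png

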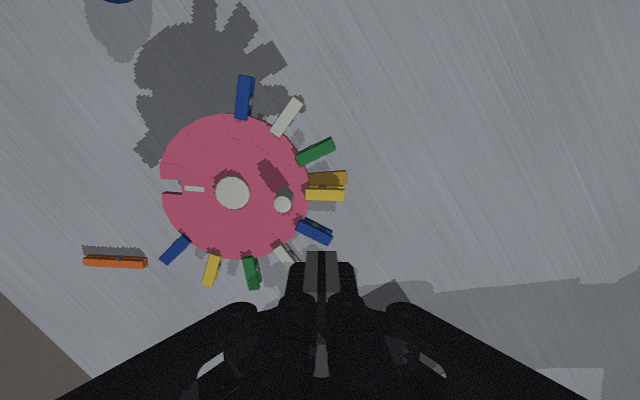

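```bash
python3 - <<'E'
import cv2
a=cv2.imread('pics/w1.png')[100:270,150:360]
cv2.imwrite('pics/w1c.png',cv2.resize(a[40:130,90:],None,fx=6,fy=6,interpolation=2))
from h import *
p,R=st();D=ctrl.camera('wrist')[1];np.save('pics/w1.npy',D)
E
```

```text
t 3.8 p [ 0.4903 -0.0569  0.2558] phi 57.42 tilt [-1.    -0.009  0.006] F [0.25 0.75 0.47] open 0.005 q [-0.36 -0.03  1.79  0.    1.38 -2.93]
```

View pics/w1c.png

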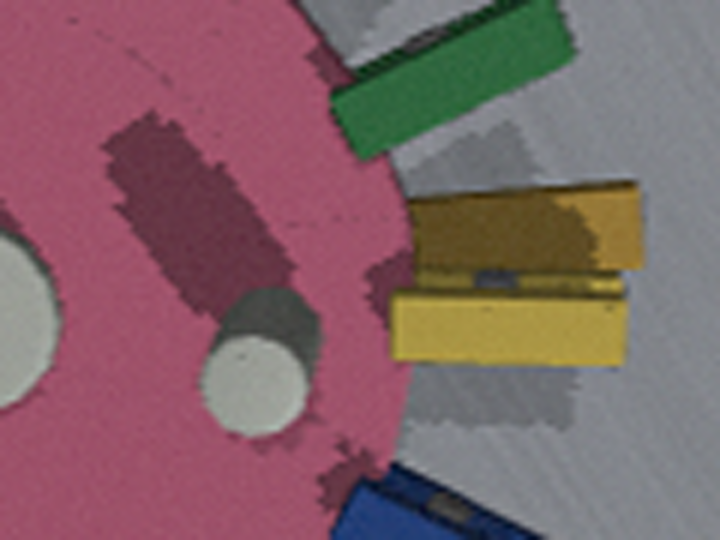

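```bash
python3 - <<'E'
from h import *
p,R=st();D=np.load('pics/w1.npy')
c=ctrl.calibration('wrist');T=np.array(c['tool_from_camera']);Mi=np.linalg.inv(np.array(c['mtx']))
def wd(u,v):
    x=Mi@[u,v,1]*D[int(round(v)),int(round(u))];return p+R@(T[:3,:3]@x+T[:3,3])
im=cv2.imread('pics/w1.png');h=cv2.cvtColor(im,cv2.COLOR_BGR2HSV);m=((h[...,0]>160)&(h[...,0]<178)&(h[...,1]>90)).astype(np.uint8)
k,l,s,_=cv2.connectedComponentsWithStats(m);i=1+s[1:,4].argmax();v,u=np.nonzero(l==i)
X=wray(p,R,u,v,.093);print(cv2.minEnclosingCircle((X[:,:2]*1000).astype(np.float32)))
C=wray(p,R,232,192.5,.099)[0];print('boss',C,wd(232,192))
for n,(x,y) in dict(c1=(637,185),c2=(643,268),m=(610,225),e0=(412,200)).items():
    U,V=240+x/6,140+y/6;print(n,wd(U-.7,V),[ (wray(p,R,U,V,z)[0]).round(4)[:2] for z in(.068,.072)])
for n,(x,y,z) in dict(notchA=(163,181,.093),notchB=(163,193,.093),notchin1=(182,180,.093),notchin2=(182,193,.093),stub=(240+255/6,140+386/6,.121),stripe=(194,188,.093)).items(): 
    w=wray(p,R,x,y,z)[0];print(n,w.round(4),np.degrees(np.arctan2(w[1]-C[1],w[0]-C[0])).round(1),np.hypot(*(w-C)[:2]).round(4))
E
```

```text
t 3.85 p [ 0.4903 -0.0569  0.2557] phi 56.74 tilt [-1.    -0.009  0.006] F [-0.96 -0.19 -0.12] open 0.003 q [-0.36 -0.03  1.79  0.    1.38 -2.92]
((564.2030029296875, -96.55352783203125), 70.26871490478516)
boss [ 0.56423725 -0.0964832   0.099     ] [ 0.5639714  -0.09685197  0.09893849]
c1 [ 0.46906626 -0.05174252  0.07379441] [array([ 0.4689, -0.0501]), array([ 0.4686, -0.051 ])]
c2 [ 0.48199803 -0.02068445 -0.00110347] [array([ 0.4755, -0.0377]), array([ 0.4751, -0.0387])]
m [ 0.47615615 -0.04866164  0.07428695] [array([ 0.4761, -0.0469]), array([ 0.4758, -0.0478])]
e0 [ 0.50071665 -0.06938938  0.07344411] [array([ 0.501 , -0.0681]), array([ 0.5004, -0.0688])]
notchA [ 0.6131 -0.1394  0.093 ] -41.3 0.065
notchB [ 0.6207 -0.1307  0.093 ] -31.2 0.066
notchin1 [ 0.5978 -0.1305  0.093 ] -45.5 0.0478
notchin2 [ 0.6058 -0.121   0.093 ] -30.5 0.0483
stub [ 0.5261 -0.0665  0.121 ] 141.9 0.0485
stripe [ 0.5934 -0.1186  0.093 ] -37.2 0.0366
```

```bash
python3 -m creep '0 0 -3.3 -1.7 0.087 0.006 0.009;0 4 0 0 0 0 0;0 5 0 0 0 0 0;0 4 0 0 0 0 0;0 0 0 0 0 0 0'
python3 - <<'E'
from h import *
p,R=st()
C=np.array([.564,-.0965]);d=np.r_[C-p[:2],0];print('C in tool',(R.T@d).round(4))
im,D=ctrl.camera('wrist');cv2.imwrite('pics/w2.png',im)
E
```

```text
time_s: 4.47
eef_pos: [0.5107, -0.0908, 0.1247]
eef_rot: [0.641, -0.302, 0.639, 0.3]
wrist_force: [0.1, -0.9, 0.5]
opening: -0.001
t 4.47 p [ 0.5107 -0.0908  0.1247] phi 50.35 tilt [-1.    -0.004  0.001] F [ 0.07 -0.86  0.54] open -0.001 q [-0.41  0.18  1.84  0.    1.12 -2.85]
C in tool [ 0.0002 -0.0446  0.0296]
```

View pics/w2.png

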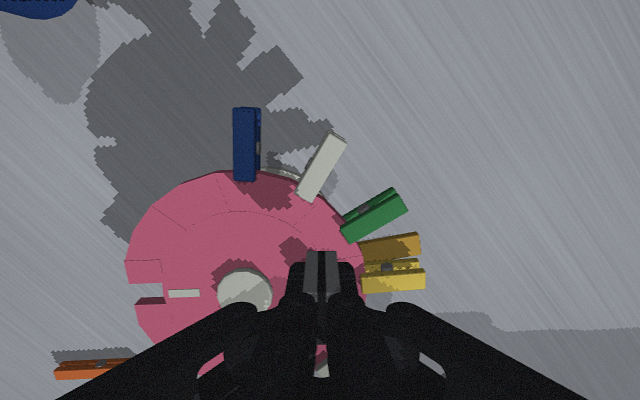

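```bash
python3 -m creep '0 1.9 0.3 0 0 0 0;0 0 0 0.5 0 0 0;0 0 0 0.5 0 0 0;0 0 0.26 0.86 0.175 0 0;0 0 0.26 0.86 0.175 0 0;0 0 0.26 0.86 0.175 0 0'
python3 - <<'E'
from h import *
p,R=st()
C=np.array([.564,-.0965]);d=np.r_[C-p[:2],0];print('C in tool',(R.T@d).round(4))
E
```

```text
time_s: 5.28
eef_pos: [0.5389, -0.0617, 0.1196]
eef_rot: [0.704, -0.122, 0.69, 0.112]
wrist_force: [-0.9, -1.9, 1.2]
opening: 0.001
t 5.28 p [ 0.5389 -0.0617  0.1196] phi 19.11 tilt [-1.    -0.017  0.017] F [-0.86 -1.93  1.19] open 0.001 q [-0.33  0.22  1.8  -0.    1.09 -2.23]
C in tool [ 0.0009 -0.0411  0.0124]
```

```bash
python3 - <<'E'
from h import *
st()
im,D=ctrl.camera('wrist');cv2.imwrite('pics/w3.png',im)
im,D=ctrl.camera('side');cv2.imwrite('pics/s3.png',cv2.resize(im[170:300,220:380],None,fx=5,fy=4.6,interpolation=2)[:,:])
E
```

```text
t 5.28 p [ 0.5389 -0.0617  0.1196] phi 19.11 tilt [-1.    -0.017  0.017] F [-0.86 -1.93  1.19] open 0.001 q [-0.33  0.22  1.8  -0.    1.09 -2.23]
```

View pics/w3.png

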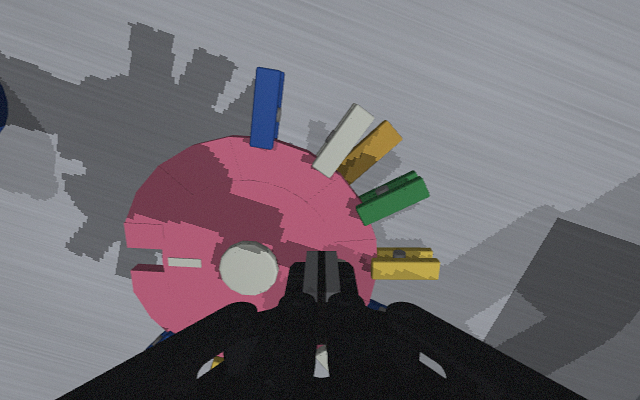

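View pics/s3.png

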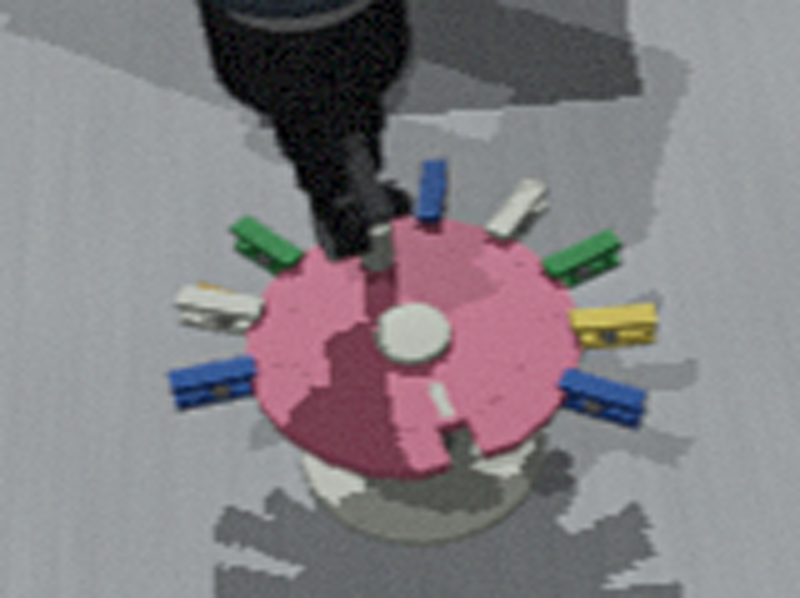

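```bash
python3 -m creep '0 0.6 0.3 -0.3 0 0.017 0.017;0 0.6 0.3 0 0 0 0;0 0 0 0 0 0 0'
python3 - <<'E'
from h import *
p,R=st()
C=np.array([.564,-.0965]);d=np.r_[C-p[:2],0];print('C in tool',(R.T@d).round(4))
E
```

```text
time_s: 5.75
eef_pos: [0.5352, -0.0568, 0.1083]
eef_rot: [0.697, -0.122, 0.696, 0.122]
wrist_force: [0.0, 1.3, 1.3]
opening: 0.001
t 5.75 p [ 0.5352 -0.0568  0.1083] phi 19.82 tilt [-1.    -0.001  0.001] F [0.02 1.28 1.33] open 0.001 q [-0.33  0.24  1.8   0.    1.09 -2.24]
C in tool [ 0.0001 -0.0471  0.0137]
```

```bash
python3 -m creep '0 0 0.17 0.84 0.175 0 0;0 0 0.17 0.84 0.175 0 0;0 0 0.17 0.84 0.175 0 0;0 0 0.17 0.84 0.175 0 0'
cat > c.py <<'E'
from h import *
p,R=st()
C=np.array([.564,-.0965]);d=np.r_[C-p[:2],0];print('C in tool',(R.T@d).round(4))
E
python3 c.py
```

```text
time_s: 6.25
eef_pos: [0.5654, -0.0469, 0.107]
eef_rot: [0.693, 0.131, 0.696, -0.131]
wrist_force: [-1.4, 0.6, 1.5]
opening: 0.002
t 6.25 p [ 0.5654 -0.0469  0.107 ] phi -21.34 tilt [-1.     0.    -0.005] F [-1.38  0.58  1.51] open 0.002 q [-0.29  0.31  1.72  0.    1.12 -1.49]
C in tool [-0.0001 -0.0467  0.0167]
```

```bash
python3 -m creep '0 0 0.17 0.9 0.175 0 0;0 0 0.17 0.9 0.175 0 0;0 0 0.17 0.9 0.175 0 0;0 0 0.17 0.9 0.175 0 0'
python3 c.py;python3 - <<'E'
from h import *
im,D=ctrl.camera('wrist');cv2.imwrite('pics/w4.png',im)
im,D=ctrl.camera('side');cv2.imwrite('pics/s4.png',cv2.resize(im[170:300,220:380],None,fx=5,fy=4.6,interpolation=2)[:,:])
E
```

```text
time_s: 6.75
eef_pos: [0.5972, -0.061, 0.1059]
eef_rot: [0.601, 0.367, 0.608, -0.367]
wrist_force: [-0.2, 2.1, 1.0]
opening: 0.006
t 6.75 p [ 0.5972 -0.061   0.1059] phi -62.56 tilt [-1.    -0.004 -0.008] F [-0.2   2.13  1.02] open 0.006 q [-0.3   0.38  1.63  0.    1.14 -0.78]
C in tool [ 0.0001 -0.0458  0.0162]
```

View pics/w4.png

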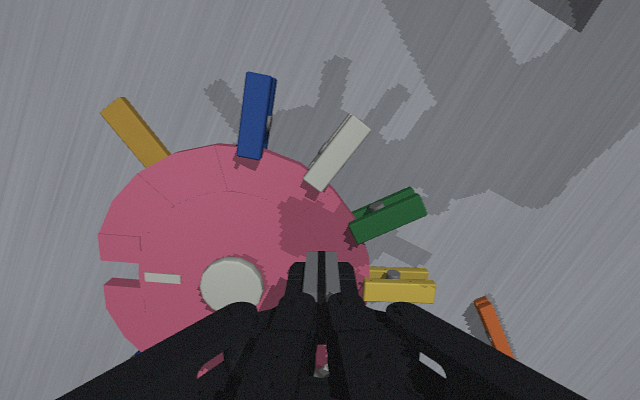

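View pics/s4.png

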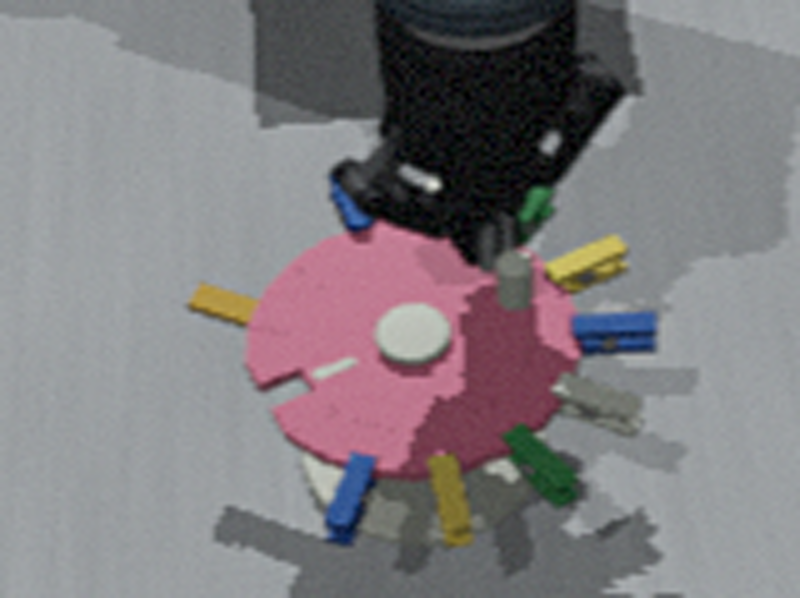

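```bash
cat > m.py <<'E'
from h import *
import sys
# args: name file not needed; args u,v,z ...; first is boss
def ang(p,R,boss,pts):
    C=wray(p,R,*boss,.099)[0];print('C',C.round(4))
    for n,(u,v,z) in pts.items():
        w=wray(p,R,u,v,z)[0];print(n,w.round(4),'ang',np.degrees(np.arctan2(w[1]-C[1],w[0]-C[0])).round(1),'r',np.hypot(*(w-C)[:2]).round(4))
E
python3 - <<'E'
from m import *
p,R=st()
ang(p,R,(231.5,285),dict(n1=(100,261,.093),n2=(105,281,.093),i1=(139,262,.093),i2=(139,281.5,.093),str=(145,277.5,.093),str2=(180,279.5,.093),armA=(100.5,112,.074),armB=(123,97,.074)))
im=cv2.imread('pics/w4.png')[80:320,80:280];cv2.imwrite('pics/w4c.png',cv2.resize(im,None,fx=2.5,fy=2.5))
E
```

```text
t 6.85 p [ 0.5976 -0.0619  0.106 ] phi -62.34 tilt [-1.    -0.004 -0.007] F [0.25 0.31 0.38] open 0.01 q [-0.3   0.38  1.63  0.    1.14 -0.79]
C [ 0.5648 -0.095   0.099 ]
n1 [ 0.5008 -0.1173  0.093 ] ang -160.8 r 0.0678
n2 [ 0.5064 -0.1271  0.093 ] ang -151.2 r 0.0667
i1 [ 0.5184 -0.1087  0.093 ] ang -163.6 r 0.0484
i2 [ 0.522  -0.1193  0.093 ] ang -150.5 r 0.0492
str [ 0.524  -0.1156  0.093 ] ang -153.2 r 0.0458
str2 [ 0.5402 -0.1083  0.093 ] ang -151.5 r 0.028
armA [ 0.4692 -0.0527  0.074 ] ang 156.1 r 0.1046
armB [ 0.4769 -0.0406  0.074 ] ang 148.3 r 0.1034
```

View pics/w4c.png

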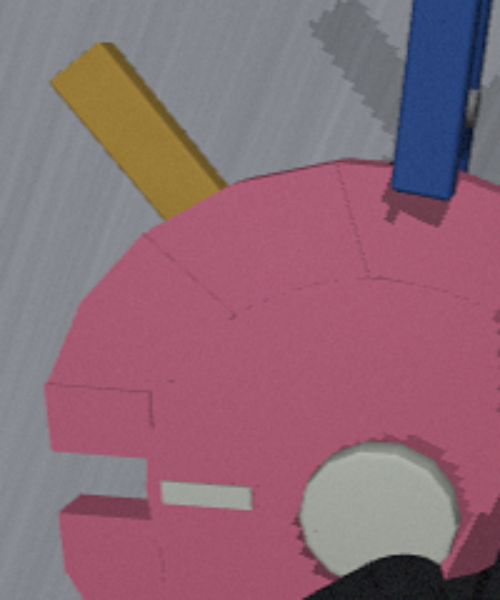

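```bash
python3 - <<'E'
from m import *
p,R=st()
ang(p,R,(231.5,285.5),dict(nm=(103,273,.093),im=(139.5,275.5,.093),n2=(105,285.5,.093),n1=(100,260.3,.093),armm=(111.5,104,.074),armA=(100.5,112.5,.074),armB=(122,97,.074)))
w=wray(p,R,[100.5,146.5,122,169],[112.5,166,97,153.5],.074);
for a,b in((0,1),(2,3)):
  e=w[a]-w[b];print('arm edge dir',np.degrees(np.arctan2(e[1],e[0])))
w=wray(p,R,[145,181,80+50/2.5,139],[277,279,260,263.2],.093);
for a,b in((0,1),(2,3)):
  e=w[a]-w[b];print('stripe/notch dir',np.degrees(np.arctan2(e[1],e[0])))
E
```

```text
t 6.85 p [ 0.5976 -0.0619  0.106 ] phi -62.34 tilt [-1.    -0.004 -0.007] F [0.25 0.31 0.38] open 0.01 q [-0.3   0.38  1.63  0.    1.14 -0.79]
C [ 0.5649 -0.0953  0.099 ]
nm [ 0.5041 -0.1232  0.093 ] ang -155.4 r 0.0669
im [ 0.5211 -0.1158  0.093 ] ang -154.9 r 0.0484
n2 [ 0.5072 -0.1297  0.093 ] ang -149.2 r 0.0672
n1 [ 0.5006 -0.1169  0.093 ] ang -161.4 r 0.0678
armm [ 0.4729 -0.0465  0.074 ] ang 152.1 r 0.1042
armA [ 0.4693 -0.0529  0.074 ] ang 156.1 r 0.1046
armB [ 0.4764 -0.0409  0.074 ] ang 148.4 r 0.1039
arm edge dir 152.74233047943008
arm edge dir 152.7473927369769
stripe/notch dir -155.81040337096277
stripe/notch dir -157.47912780797512
```

```bash
python3 -m creep '0 0 0.2 0.85 0.175 0 0;0 0 0.2 0.85 0.175 0 0;0 0 0.2 0.85 0.175 0 0;0 0 0.2 0.8 0.175 0 0;0 0 0 0 0 0 0'
python3 c.py;python3 - <<'E'
from h import *
im,D=ctrl.camera('wrist');cv2.imwrite('pics/w5.png',im);cv2.imwrite('pics/w5c.png',cv2.resize(im[110:350,60:310],None,fx=3.2,fy=2.5,interpolation=2))
E
```

```text
time_s: 7.48
eef_pos: [0.611, -0.0905, 0.1049]
eef_rot: [-0.44, -0.549, -0.448, 0.551]
wrist_force: [-0.2, 0.4, -0.0]
opening: -0.002
t 7.47 p [ 0.611  -0.0905  0.1049] phi -102.21 tilt [-1.    -0.011 -0.005] F [-0.22  0.35 -0.05] open -0.002 q [-0.34  0.41  1.58  0.    1.16 -0.13]
C in tool [ 0.0004 -0.0447  0.0158]
```

View pics/w5c.png

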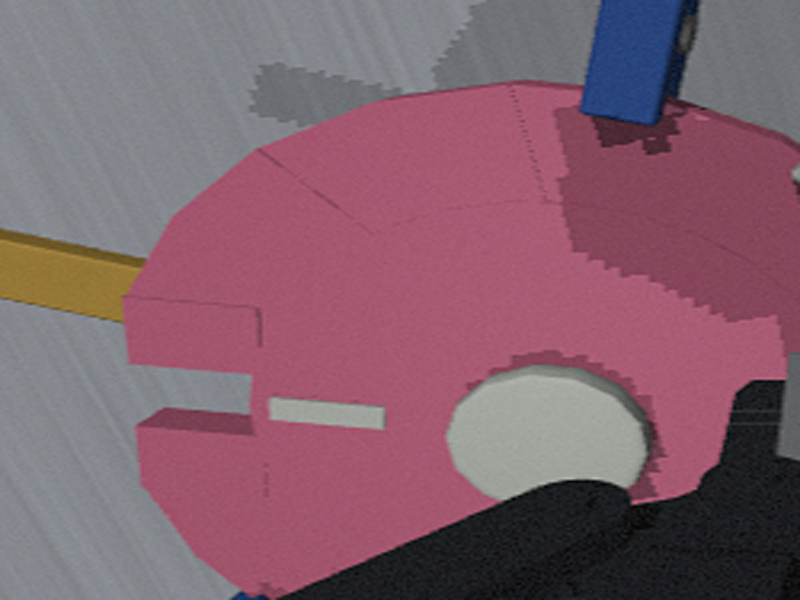

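```bash
cat > k.py <<'E'
from m import *
def k(p,R,S,boss,pts,lines):
    f=lambda x,y:(S[0]+x/S[2],S[1]+y/S[3])
    ang(p,R,f(*boss),{n:(*f(x,y),z) for n,(x,y,z) in pts.items()})
    for n,(a,b,c,d,z) in lines.items():
        w=wray(p,R,*zip(f(a,b),f(c,d)),z);e=w[0]-w[1];print(n,'dir',np.degrees(np.arctan2(e[1],e[0])).round(1))
E
python3 - <<'E'
from k import *
p,R=st()
k(p,R,(60,110,3.2,2.5),(548,440),dict(no=(133.5,396,.093),ni=(253.5,404,.093),armA=(5,271,.074)),dict(stripe=(270,408,385,417,.093),n1=(130,364,252,374,.093),a1=(0,240,140,267,.074),a2=(0,300,122,321,.074)))
E
```

```text
t 7.53 p [ 0.6108 -0.0902  0.1048] phi -102.13 tilt [-1.    -0.011 -0.005] F [ 0.45  0.27 -0.26] open 0.003 q [-0.34  0.41  1.58  0.    1.16 -0.13]
C [ 0.5653 -0.0946  0.099 ]
no [ 0.5013 -0.0746  0.093 ] ang 162.6 r 0.0671
ni [ 0.5193 -0.0803  0.093 ] ang 162.6 r 0.0482
armA [ 0.4762 -0.0488  0.074 ] ang 152.8 r 0.1003
stripe dir 161.7
n1 dir 161.5
a1 dir 152.8
a2 dir 154.2
```

```bash
python3 -m creep '0 0 0.1 0.25 0.05 0 0;0 0 0.1 0.25 0.05 0 0;0 0 0 0 0 0 0'
python3 c.py;python3 - <<'E'
from h import *
im,D=ctrl.camera('wrist');cv2.imwrite('pics/w6.png',im);cv2.imwrite('pics/w6c.png',cv2.resize(im[150:350,60:310],None,fx=3.2,fy=3,interpolation=2))
E
```

```text
time_s: 7.9
eef_pos: [0.6108, -0.094, 0.1045]
eef_rot: [-0.416, -0.567, -0.425, 0.57]
wrist_force: [-0.5, -0.6, 0.8]
opening: -0.001
t 7.9 p [ 0.6108 -0.094   0.1045] phi -107.01 tilt [-1.    -0.013 -0.005] F [-0.5 -0.6  0.8] open -0.001 q [-0.35  0.42  1.58  0.01  1.16 -0.05]
C in tool [ 0.0005 -0.0441  0.0161]
```

View pics/w6c.png

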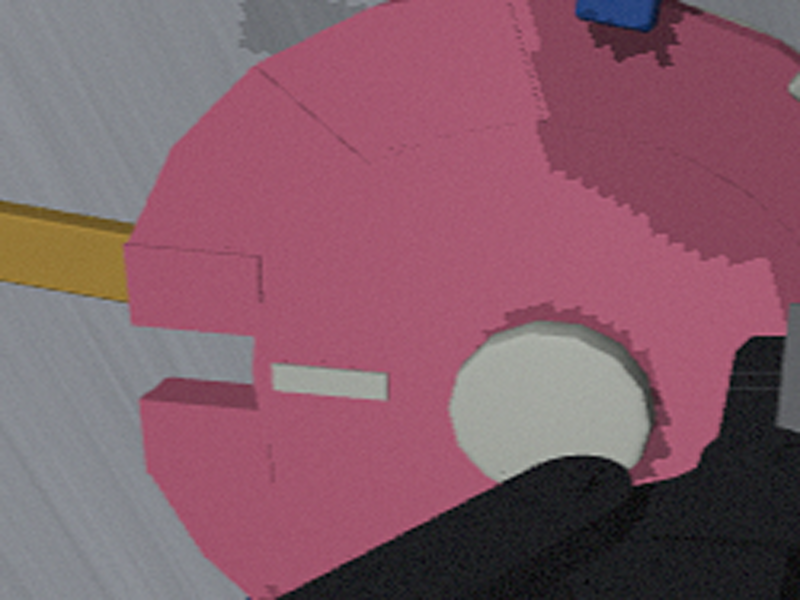

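```bash
python3 - <<'E'
from k import *
p,R=st()
k(p,R,(60,150,3.2,3),(550,407),dict(no=(136,361,.093),ni=(255,371,.093),armA=(5,247,.074),armB=(100,266,.074)),dict(stripe=(270,375,387,387,.093),n1=(131,325,253,336,.093),a1=(0,213,130,235,.074),a2=(0,281,128,302,.074)))
E
```

```text
t 7.95 p [ 0.6108 -0.0939  0.1044] phi -107.01 tilt [-1.    -0.013 -0.005] F [-0.22  0.17 -1.04] open -0.002 q [-0.35  0.42  1.58  0.01  1.16 -0.05]
C [ 0.5657 -0.0941  0.099 ]
no [ 0.5031 -0.07    0.093 ] ang 158.9 r 0.067
ni [ 0.5205 -0.0771  0.093 ] ang 159.4 r 0.0483
armA [ 0.4762 -0.0483  0.074 ] ang 152.9 r 0.1005
armB [ 0.4902 -0.0564  0.074 ] ang 153.5 r 0.0844
stripe dir 156.3
n1 dir 157.2
a1 dir 152.0
a2 dir 152.2
```

```bash
python3 -m creep '0 0 0.2 0.2 0.04 0 0;0 0 0.1 0.18 0.03 0 0.01;0 0 0 0 0 0 0'
python3 c.py;python3 - <<'E'
from h import *
im,D=ctrl.camera('wrist');cv2.imwrite('pics/w7.png',im);cv2.imwrite('pics/w7c.png',cv2.resize(im[150:350,60:310],None,fx=3.2,fy=3,interpolation=2))
E
```

```text
time_s: 8.32
eef_pos: [0.6122, -0.0978, 0.1041]
eef_rot: [0.398, 0.584, 0.402, -0.582]
wrist_force: [0.2, 0.9, -0.8]
opening: 0.002
t 8.32 p [ 0.6122 -0.0978  0.1041] phi -111.02 tilt [-1.    -0.003 -0.005] F [ 0.21  0.94 -0.83] open 0.002 q [-0.35  0.42  1.58  0.01  1.15  0.01]
C in tool [ 0.0001 -0.0454  0.0161]
```

View pics/w7c.png

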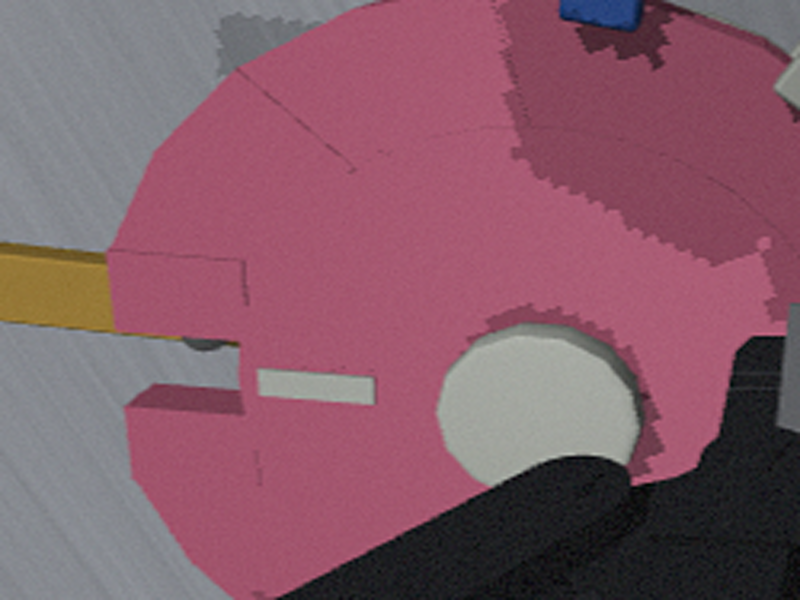

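```bash
python3 - <<'E'
from k import *
p,R=st()
k(p,R,(60,150,3.2,3),(538,408),dict(no=(122,368,.093),ni=(242,378,.093),armA=(5,287,.074),armB=(90,302,.074),pinlow=(205,350,.081)),dict(stripe=(257,378,374,390,.093),n1=(116,331,240,341,.093),a1=(0,254,107,266,.074),a2=(0,321,115,333,.074)))
E
```

```text
t 8.38 p [ 0.6122 -0.0978  0.1041] phi -111.01 tilt [-1.    -0.003 -0.005] F [-0.19  0.98  0.31] open 0.0 q [-0.35  0.42  1.58  0.01  1.15  0.01]
C [ 0.5659 -0.0941  0.099 ]
no [ 0.5051 -0.0666  0.093 ] ang 155.6 r 0.0668
ni [ 0.5217 -0.0749  0.093 ] ang 156.5 r 0.0481
armA [ 0.4785 -0.0497  0.074 ] ang 153.0 r 0.098
armB [ 0.4906 -0.0575  0.074 ] ang 154.1 r 0.0837
pinlow [ 0.5096 -0.0714  0.081 ] ang 158.0 r 0.0607
stripe dir 152.0
n1 dir 153.5
a1 dir 151.5
a2 dir 151.9
```

```bash
python3 -m creep '0 0 0.1 0.17 0.035 0 0;0 0 0 0 0 0 0'
python3 c.py;python3 - <<'E'
from h import *
im,D=ctrl.camera('wrist');cv2.imwrite('pics/w8.png',im);cv2.imwrite('pics/w8c.png',cv2.resize(im[150:350,60:310],None,fx=3.2,fy=3,interpolation=2))
E
```

```text
time_s: 8.62
eef_pos: [0.6124, -0.0998, 0.104]
eef_rot: [0.387, 0.591, 0.392, -0.589]
wrist_force: [0.5, 0.6, -0.7]
opening: -0.001
t 8.62 p [ 0.6124 -0.0998  0.104 ] phi -113.13 tilt [-1.    -0.004 -0.005] F [ 0.51  0.57 -0.68] open -0.001 q [-0.36  0.42  1.58  0.01  1.15  0.05]
C in tool [ 0.0001 -0.0458  0.016 ]
```

View pics/w8c.png

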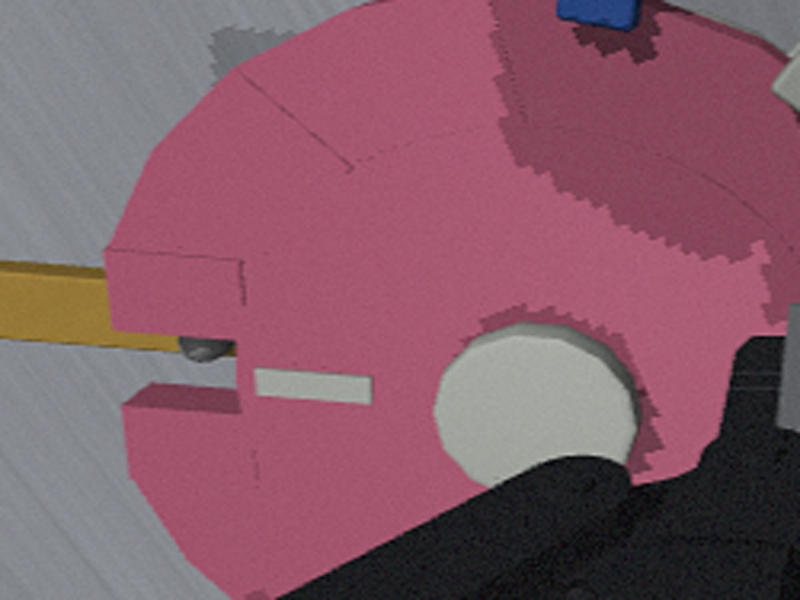

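```bash
python3 -m creep '0 0 0 -0.8 0 0 0;0 0 0 -0.8 0 0 0;0 -4 0 0 0 0 0;0 -5 -1.5 3 0 0.005 0.004;0 0 -1.5 4 0 0 0;0 0 -1.5 4 0.06 0 0;0 0 0 0 0 0 0'
python3 c.py;python3 - <<'E'
from h import *
im,D=ctrl.camera('wrist');cv2.imwrite('pics/w9.png',im)
E
```

```text
time_s: 9.55
eef_pos: [0.5347, -0.1681, 0.1967]
eef_rot: [0.372, 0.604, 0.374, -0.598]
wrist_force: [1.1, -0.7, 0.0]
opening: -0.002
t 9.55 p [ 0.5347 -0.1681  0.1967] phi -116.36 tilt [-1.     0.002 -0.009] F [ 1.1  -0.71  0.04] open -0.002 q [-0.52  0.18  1.68  0.01  1.28 -0.06]
C in tool [ 0.0007 -0.0056 -0.0771]
```

View pics/w9.png

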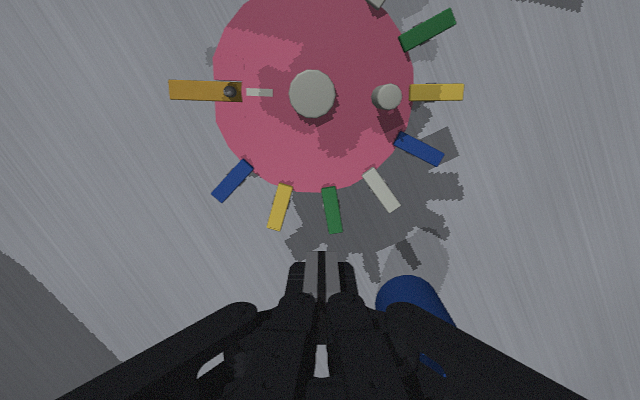

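Excellent view straight down the axis: boss at (312,93), pin at (231,91), stub at (387,97), arm end at (168,89). Zooming in to check.

```bash
python3 - <<'E'
from h import *
im=cv2.imread('pics/w9.png');cv2.imwrite('pics/w9c.png',cv2.resize(im[50:135,160:340],None,fx=4.4,fy=7,interpolation=2)[:595])
p,R=st();
E
```

```text
t 9.6 p [ 0.5355 -0.1671  0.1966] phi -116.27 tilt [-1.     0.002 -0.009] F [-0.53  0.74 -0.07] open -0.002 q [-0.52  0.18  1.68  0.01  1.28 -0.06]
```

View pics/w9c.png

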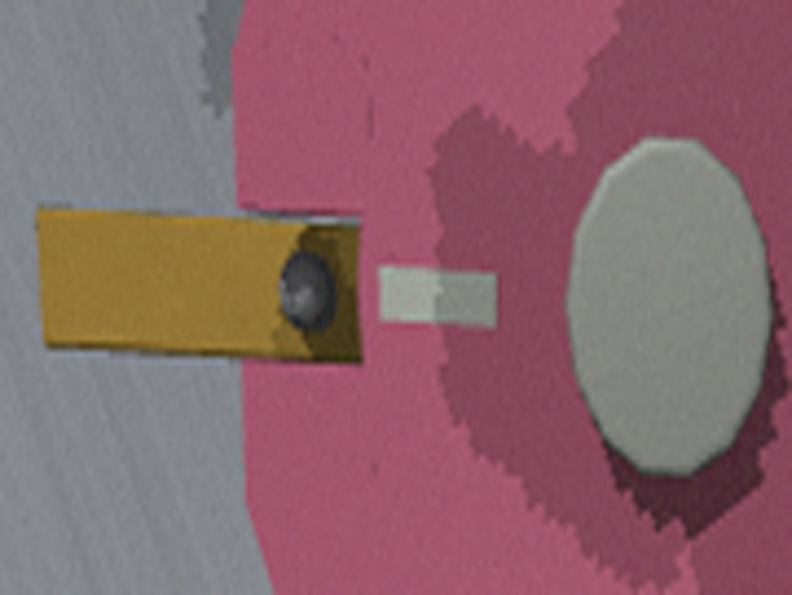

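```bash
python3 - <<'E'
from k import *
p,R=st();print(wray(p,R,312,93,.099))
E
python3 -m creep '0 0 0 -2.5 -0.175 0 0;0 0 0 0 -0.175 0 0;0 0 0 0 -0.175 0 0;0 0 0 0 -0.175 0 0;0 0 0 0 -0.175 0 0;0 0 0 0 -0.175 0 0;0 0 0 0 -0.175 0 0;0 0 0 0 -0.175 0 0;0 0 0 0 -0.175 0 0'
python3 c.py
```

```text
t 9.6 p [ 0.5355 -0.1671  0.1966] phi -116.27 tilt [-1.     0.002 -0.009] F [-0.53  0.74 -0.07] open -0.002 q [-0.52  0.18  1.68  0.01  1.28 -0.06]
[[ 0.56594167 -0.09467388  0.099     ]]
time_s: 10.72
eef_pos: [0.5546, -0.1315, 0.195]
eef_rot: [0.695, 0.14, 0.693, -0.131]
wrist_force: [0.1, 0.1, 0.6]
opening: -0.001
t 10.72 p [ 0.5546 -0.1315  0.195 ] phi -22.06 tilt [-1.     0.014  0.001] F [0.13 0.11 0.65] open -0.001 q [-0.45  0.2   1.66  0.01  1.28 -1.64]
C in tool [ 0.0005  0.036  -0.0044]
```

```bash
python3 -m creep '0 0 3.8 -0.4 0 0 -0.014;0 3 0 0 0 0 0;0 0 0 0 0 0 0'
python3 c.py; python3 - <<'E'
from h import *
im,D=ctrl.camera('wrist');cv2.imwrite('pics/w10.png',im)
E
```

```text
time_s: 11.1
eef_pos: [0.568, -0.0898, 0.1647]
eef_rot: [0.695, 0.133, 0.694, -0.132]
wrist_force: [-0.4, 0.7, 0.3]
opening: 0.0
t 11.1 p [ 0.568  -0.0898  0.1647] phi -21.59 tilt [-1.     0.001  0.002] F [-0.44  0.69  0.26] open 0.0 q [-0.36  0.25  1.67  0.    1.22 -1.56]
C in tool [-0.     -0.0077 -0.0012]
```

View pics/w10.png

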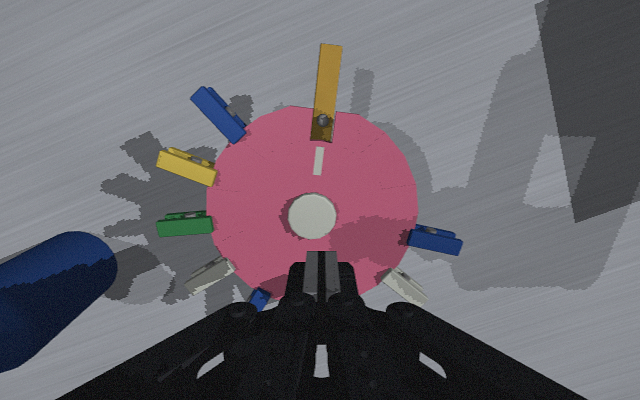

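```bash
python3 - <<'E'
from k import *
p,R=st();w=wray(p,R,312.5,216,.099)[0];print(w,R.T@(w-p))
E
python3 -m creep '0 2.5 -0.55 0 0 0 0;0 2.5 0 0 0 0 0;0 0 0 0 0 0 0'
python3 c.py
```

```text
t 11.15 p [ 0.5693 -0.0903  0.1667] phi -21.6 tilt [-1.     0.001  0.005] F [-0.27 -0.14  0.84] open 0.001 q [-0.36  0.25  1.67  0.    1.22 -1.56]
[ 0.56656575 -0.09605994  0.099     ] [ 0.06771045 -0.00644554 -0.00079086]
time_s: 11.52
eef_pos: [0.5714, -0.0957, 0.1203]
eef_rot: [0.699, 0.132, 0.69, -0.132]
wrist_force: [-0.8, -0.2, 0.2]
opening: -0.002
t 11.53 p [ 0.5714 -0.0957  0.1203] phi -21.52 tilt [-1.     0.002  0.012] F [-0.78 -0.24  0.24] open -0.002 q [-0.37  0.3   1.7   0.    1.13 -1.57]
C in tool [-0.0001 -0.0035 -0.0066]
```

```bash
python3 -m creep '0 0 -0.2 -0.5 0 0.012 0;0 0 0 0 0 0 0'
python3 c.py; python3 - <<'E'
from h import *
im,D=ctrl.camera('wrist');cv2.imwrite('pics/w11.png',im)
im,D=ctrl.camera('side');cv2.imwrite('pics/s11.png',cv2.resize(im[170:300,220:380],None,fx=5,fy=4.6,interpolation=2))
E
```

```text
time_s: 11.78
eef_pos: [0.5676, -0.0963, 0.1234]
eef_rot: [0.696, 0.132, 0.693, -0.132]
wrist_force: [-0.3, 0.1, -0.3]
opening: 0.001
t 11.78 p [ 0.5676 -0.0963  0.1234] phi -21.51 tilt [-1.     0.002  0.004] F [-0.32  0.11 -0.3 ] open 0.001 q [-0.38  0.3   1.7   0.    1.14 -1.57]
C in tool [-0.     -0.0015 -0.0033]
```

View pics/w11.png

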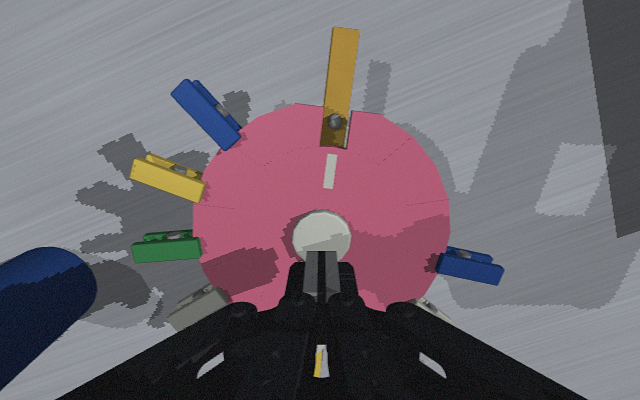

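View pics/s11.png

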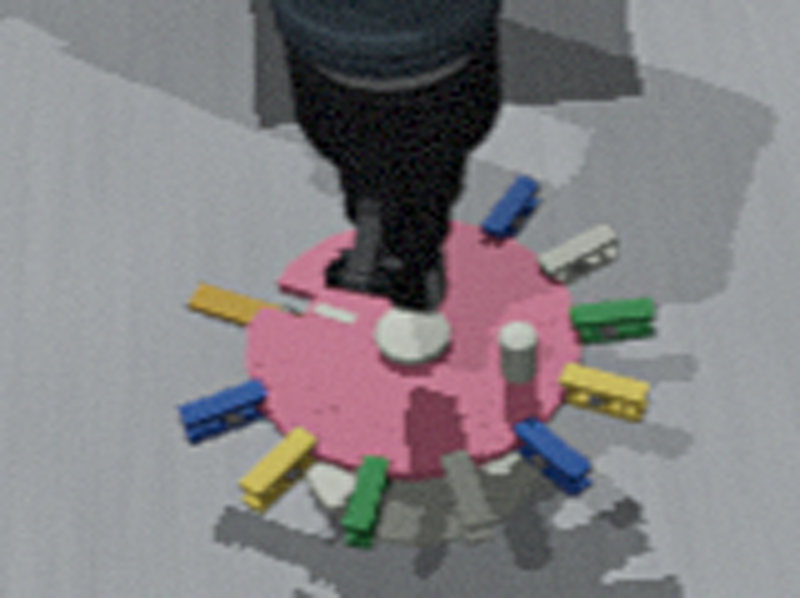

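```bash
python3 -m creep '0 1.0 -0.1 -0.2 0 0 0;0 0.8 0 0 0 0.004 0;0 0.5 0 0 0 0 0;0 0.4 0 0 0 0 0;0 0 0 0 0 0 0'
python3 c.py
```

```text
time_s: 12.5
eef_pos: [0.5659, -0.0966, 0.0952]
eef_rot: [0.695, 0.133, 0.694, -0.131]
wrist_force: [0.7, 1.2, 0.6]
opening: 0.001
t 12.5 p [ 0.5659 -0.0966  0.0952] phi -21.51 tilt [-1.     0.002  0.001] F [0.66 1.2  0.59] open 0.001 q [-0.38  0.34  1.71  0.    1.09 -1.57]
C in tool [-0.     -0.0006 -0.0018]
```

```bash
python3 -m creep '0 0.3 0 0 0 0 0;0 0.2 0 0 0 0 0'
python3 c.py;python3 -m creep '0 0.2 0 0 0 0 0;0 0.2 0 0 0 0 0'
python3 c.py; python3 - <<'E'
from h import *
im,D=ctrl.camera('wrist');cv2.imwrite('pics/w12.png',im)
E
```

```text
time_s: 12.75
eef_pos: [0.5661, -0.0967, 0.0906]
eef_rot: [0.695, 0.132, 0.694, -0.131]
wrist_force: [-1.5, -0.4, 3.3]
opening: 0.001
t 12.75 p [ 0.5661 -0.0967  0.0906] phi -21.51 tilt [-1.     0.002  0.001] F [-1.48 -0.43  3.3 ] open 0.001 q [-0.38  0.34  1.72  0.    1.08 -1.57]
C in tool [-0.     -0.0006 -0.0021]
time_s: 13.0
eef_pos: [0.5664, -0.0968, 0.0888]
eef_rot: [0.695, 0.132, 0.694, -0.131]
wrist_force: [-11.5, 3.5, 27.4]
opening: -0.001
t 13.0 p [ 0.5664 -0.0968  0.0888] phi -21.49 tilt [-1.     0.001  0.002] F [-11.53   3.52  27.36] open -0.001 q [-0.38  0.35  1.72  0.    1.08 -1.57]
C in tool [-0.     -0.0006 -0.0024]
```

View pics/w12.png

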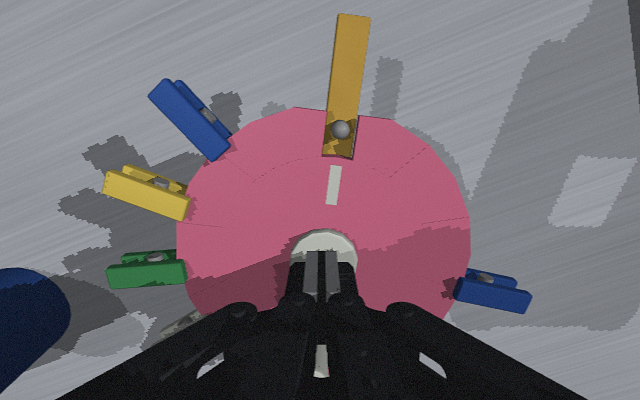

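```bash
python3 -m creep '0 0.15 0 0 0 0 0'
python3 c.py; python3 -m creep '0 -0.5 0 0 0 0 0;0 -3 0 0 0 0 0;0 -5 0 0 0 0 0;0 -3 0 0 0 0 0;0 0 5 -4 0 0 0;0 0 0 0 0 0 0'
python3 c.py; python3 - <<'E'
from h import *
p,R=st();im,D=ctrl.camera('wrist');cv2.imwrite('pics/w13.png',im);np.save('pics/w13.npy',D)
ims,Ds=ctrl.camera('side');cv2.imwrite('pics/s13.png',cv2.resize(ims[170:300,220:380],None,fx=5,fy=4.6,interpolation=2));cv2.imwrite('pics/s13f.png',ims)
d0=np.load('pics/side0.npy')
from h import dep
h=cv2.cvtColor(ims,cv2.COLOR_BGR2HSV);m=(h[...,0]>160)&(h[...,0]<178)&(h[...,1]>90)
h0=cv2.cvtColor(cv2.imread('pics/side0.png'),cv2.COLOR_BGR2HSV);m0=(h0[...,0]>160)&(h0[...,0]<178)&(h0[...,1]>90)
for mm,DD in((m0,d0),(m,Ds)):
    v,u=np.nonzero(mm);print('face z',np.median([dep('side',DD,a,b)[2] for a,b in zip(u,v)]))
E
```

```text
time_s: 13.18
eef_pos: [0.5663, -0.0967, 0.0889]
eef_rot: [0.695, 0.132, 0.694, -0.131]
wrist_force: [-6.4, 1.7, 12.4]
opening: -0.0
t 13.18 p [ 0.5663 -0.0967  0.0889] phi -21.47 tilt [-1.     0.001  0.001] F [-6.41  1.69 12.37] open -0.0 q [-0.38  0.35  1.72  0.    1.08 -1.57]
C in tool [-0.     -0.0006 -0.0022]
time_s: 13.92
eef_pos: [0.5472, -0.0356, 0.2063]
eef_rot: [0.695, 0.133, 0.694, -0.132]
wrist_force: [0.2, -0.7, -0.7]
opening: -0.003
t 13.93 p [ 0.5472 -0.0356  0.2063] phi -21.58 tilt [-1.     0.003  0.001] F [ 0.18 -0.7  -0.74] open -0.003 q [-0.28  0.14  1.7   0.    1.29 -1.48]
C in tool [-0.0001 -0.0505  0.038 ]
t 13.93 p [ 0.5472 -0.0356  0.2063] phi -21.58 tilt [-1.     0.003  0.001] F [ 0.18 -0.7  -0.74] open -0.003 q [-0.28  0.14  1.7   0.    1.29 -1.48]
face z 0.09409436141733621Traceback (most recent call last):
  File "<stdin>", line 9, in <module>
  File "h.py", line 13, in dep
    c=ctrl.calibration(n);M,R,t=map(np.array,(c['mtx'],c['R'],c['t']))
ValueError: time passes only in moves, steps and waits
```

View pics/w13.png

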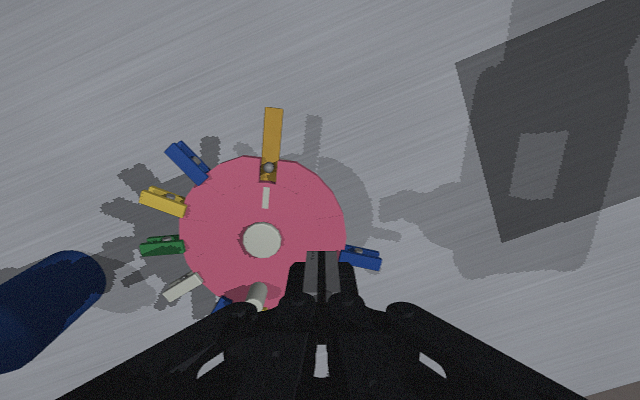

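View pics/s13.png

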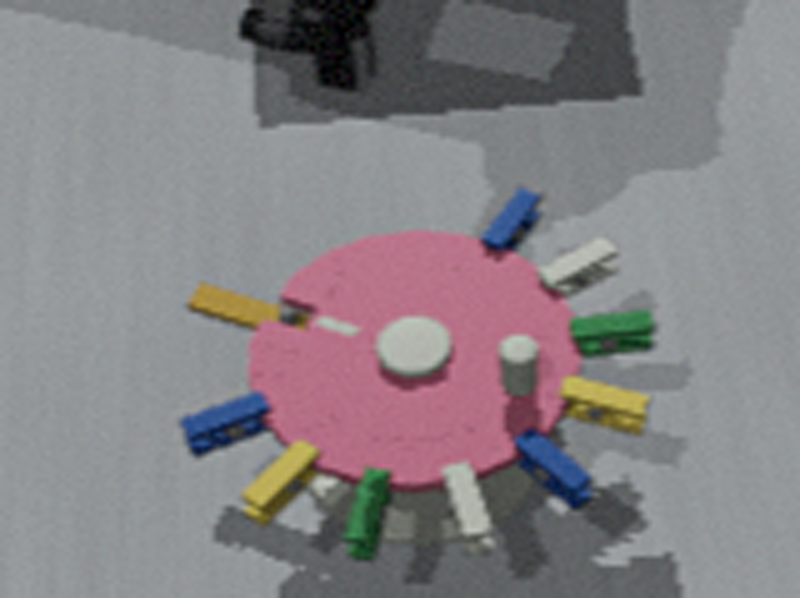

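```bash
python3 - <<'E'
from h import *
ims,Ds=ctrl.camera('side')
c=ctrl.calibration('side');M,R,t=map(np.array,(c['mtx'],c['R'],c['t']))
def zz(im,D):
    h=cv2.cvtColor(im,cv2.COLOR_BGR2HSV);m=(h[...,0]>160)&(h[...,0]<178)&(h[...,1]>90)&(D>0);m=cv2.erode(m.astype(np.uint8),np.ones((3,3)))>0
    v,u=np.nonzero(m);X=R.T@(np.linalg.inv(M)@np.stack([u,v,np.ones_like(u)])*D[v,u]-t.reshape(3,1));return X
a=zz(cv2.imread('pics/side0.png'),np.load('pics/side0.npy'));b=zz(ims,Ds)
for X in(a,b):
    A=np.c_[X[:2].T-[.565,-.095],np.ones(X.shape[1])];s=np.linalg.lstsq(A,X[2],rcond=None)[0];print(np.median(X[2]),X[2].mean(),s)
cv2.imwrite('pics/s14.png',ims)
p,R2=st()
E
```

```text
0.09413004551180569 0.09411848630678882 [-0.00142856 -0.00271629  0.09409389]
0.08406935511782125 0.08410460877406228 [-6.57263663e-05 -1.68295282e-03  8.40940359e-02]
t 14.07 p [ 0.5486 -0.0391  0.2063] phi -21.76 tilt [-1.     0.001  0.003] F [-0.18 -1.    0.29] open 0.005 q [-0.29  0.15  1.7   0.    1.29 -1.48]
```

View pics/s14.png

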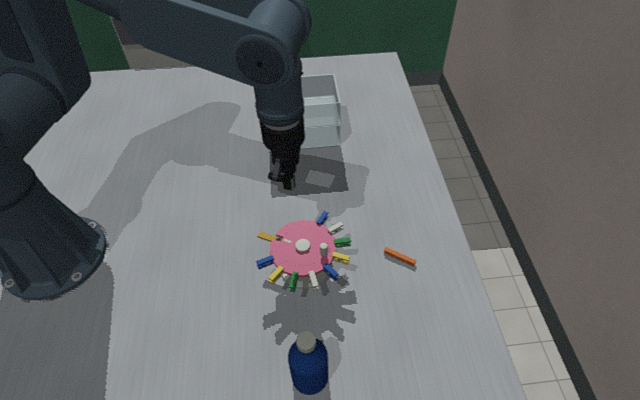

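The wheel's face has dropped 10.0 mm, from 94.1 to 84.1 mm, and is level. The pin stands in the notch, and the bottle, bins and spare peg look unmoved. The tool is clear, so I'm handing in.

```bash
python3 - <<'E'
from bench import ctrl
print(ctrl.hand_in())
E
```

```text
the job is handed in; nothing more can be done
None
```

The job is handed in: the wheel is seated on its stand with the pin in the notch. It took about 14 s of the 64 s allowed, and no verdict was reported.

- **Turning:** I pushed the stub's side with the shut fingertips and turned the wheel about 170° clockwise. A look straight down the turning axis then showed the notch centred on the pin to within about 0.3 mm (0.3°).
- **Pressing:** I pressed on the boss until it stopped firmly with the fingertip at z = 0.0888 m; 0.089 m is fully seated. The wrist force peaked at about 30 N in the readings I took.
- **Last checks:** After backing off, the side camera's depth showed the wheel's face level and 10.0 mm lower than at the start. Both views showed the pin in the notch. The bottle and spare peg sat where they were in the first side picture. The arm partly hid the bins in the last one, but what showed had not moved. The tool was about 10 cm clear, with wrist force at noise level.
- **Disagreements:** One early downward step fell short, so the first push touched only about the top 1.5 mm of the stub, and I lowered the tool before going on. During the turning, estimates of the angle left differed by up to about 1.5°; the view down the axis settled it.

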